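Start a cheese on the green ripening programme

TASK

Pull the ripening cabinet's drawer out to its stop, take the cheese from the green mat and set it gently, flat side down, on the drawer's tray, then push the drawer fully shut. After that, turn the selector knob on top of the cabinet from off until its white pointer clicks in at the green mark, and let go. Leave the other cheese, the bowl and the brush where they are.

Things in the scene. Friction and masses are not known exactly. Their poses are not given: they have to be found in the camera images.
- cabinet: White bench-top ripening cabinet, 240 deep (x) x 300 wide (y) x 140 mm high, fixed; origin at the centre of its underside, z up; its front, with the drawer, faces its own -x, roughly to the robot. Its flat top carries a dark dial panel with the knob.
- drawer: Drawer; slides 120 mm along the cabinet's -x to a stop; starts up to 15 mm open. Flat tray 210 deep x 258 mm wide inside, side and back walls 22 mm. Origin at the centre of the tray floor's upper face, 60 mm above the bench, axes as the cabinet's. Front plate 12 mm thick, inner face at x -105 mm, top edge 67 mm over the tray floor. Fully out, the floor is bare from the plate to 118 mm behind it.
- drawer_handle (a point): Middle of the drawer's handle: dark round bar 12 mm thick, 142 mm long along the drawer's y, its axis 42 mm in front of the front plate, 107 mm above the bench, 33 mm below the cabinet's top; posts to the plate 58 mm either side of the middle. In the cabinet's frame its x is -172 mm shut, -292 mm fully out.
- knob (a joint): Angle of the black selector knob in rad, positive anticlockwise seen from above; 0 (white tick, towards the cabinet's +x) is off, where it starts. It clicks into detents at -1.3, -0.65, 0, 0.65 and 1.3; end stops at -1.42 and 1.42.
- knob_grip (a point): Point on the knob's upright axis at grip height, 29 mm above the cabinet's top. The knob is a disc 68 mm across, 8 mm thick, with a grip bar 64 mm long, 16 mm wide and 34 mm high (top 44 mm above the cabinet's top) along this point's x, from -28 to +36 mm; a white line marks the pointing (+x) end. Turns with the knob.
- knob_index (a point): The point that the knob's pointer aims at: on the pointer's line, 56 mm from the knob's axis; it lies over a mark's centre when the knob is set to that mark. Turns with the knob.
- mark_green: Flat round green programme mark, 18 mm across, 2 mm thick, fixed on the cabinet's dial panel 56 mm from the knob's axis; origin at the centre of its underside. The four marks lie at knob angles -1.3, -0.65, 0.65 and 1.3; which colour is where varies.
- mark_yellow: Flat round yellow programme mark, 18 mm across, 2 mm thick, fixed on the cabinet's dial panel 56 mm from the knob's axis; origin at the centre of its underside. The four marks lie at knob angles -1.3, -0.65, 0.65 and 1.3; which colour is where varies.
- mark_red: Flat round red programme mark, 18 mm across, 2 mm thick, fixed on the cabinet's dial panel 56 mm from the knob's axis; origin at the centre of its underside. The four marks lie at knob angles -1.3, -0.65, 0.65 and 1.3; which colour is where varies.
- mark_blue: Flat round blue programme mark, 18 mm across, 2 mm thick, fixed on the cabinet's dial panel 56 mm from the knob's axis; origin at the centre of its underside. The four marks lie at knob angles -1.3, -0.65, 0.65 and 1.3; which colour is where varies.
- mat_green: Green plastic draining mat, 130 x 110 x 3 mm, fixed on the bench; origin at the centre of its underside. One firm cheese stands on it.
- mat_yellow: Yellow plastic draining mat, 130 x 110 x 3 mm, fixed on the bench; origin at the centre of its underside. One firm cheese stands on it.
- cheese_green: The cheese to load: firm white round cheese standing on the green mat, 62 mm across and 36 mm high, about 130 g; origin at the centre of its underside, z up.
- cheese_yellow: The same kind of cheese standing on the yellow mat, 62 mm across and 36 mm high; leave it. Origin at the centre of its underside.
- bowl: Steel bowl, 100 mm across and 70 mm high, standing on the bench; leave it. Origin at the centre of its underside.
- brush: Brush with a blue handle, 200 mm long, lying on the bench along its own x; leave it. Origin near its middle, on the underside.
Mind the look-alikes: they are no part of the job. Leave any blue or turquoise look-alike of the cheese_green alone.

How it is judged:
By the outcome, as a careful person would: the job done as asked, in the order asked, and still so for the second after the job is handed in, with the robot touching nothing.
It also fails if it takes over 72 s, if anything falls off the work surface, if the arm or the gripper's body presses on something with over 40 N, if the wrist force passes 120 N, or if a joint passes its speed limit or range.

ROBOT

A 7-joint arm with a two-finger parallel gripper is mounted at the origin on the work surface. World frame = base frame: x ahead of the robot, y to its left, z up, the work surface at z = 0. Lengths are in m, angles in rad, forces in N, time in s.
With the tool pointing down it reaches from about 0.4 to 0.85 m from the base axis. Payload 6.9 kg.
Tool frame: the origin (TCP) lies midway between the tips of the shut fingers; the grasp point (between the pads) lies behind it (ctrl.pinch_z is the z of the grasp point in the tool frame, in m); z points along the fingers, y is the line along which they close (so a half turn about z gives the same grasp; the last joint's range is limited). The gripper opens to 85 mm and grips with 20 to 120 N. Pads are 22 mm wide; open, the fingers measure 114 mm over their backs; the gripper's body (76 mm by 85 mm) begins 54 mm behind the grasp point. The pads swing forward as they close: fully open they stand 13 mm farther back than shut.
Start: joints at [1.224, 0.507, -0.238, 1.5, 0.126, 1.149, -0.155], TCP at [0.273, -0.562, 0.207] pointing down, gripper open.
Joint ranges: [-3.08, 3.08], [-0.24, 2.05], [-1.43, 1.35], [0, 2.5], [-1.52, 4.66], [0.17, 1.96], [-2.89, 2.89]. Speed limits (rad/s): [2.39, 2.39, 3.14, 3.14, 3.14, 3.14, 3.14].

INTERFACE

Orientations are given as a unit quaternion [w, x, y, z].
In Python, from station import ctrl, get_state, vision, ticket, models gives the robot as it stands. Calls block until the motion is done:
- ctrl.movep(position, orientation): joint-space move of the TCP to a pose.
- ctrl.movel(position, frame=None, max_speed=0.15): straight line of the TCP; frame=None keeps the orientation; max_speed is the mean speed in m/s.
- ctrl.set_joints(angles): joint-space move.
- ctrl.ungrasp() and ctrl.close_gripper(force=None): open the fingers fully, or close them until they stop; force is the grip in N (None keeps the last).
- ctrl.pause(seconds).
- ctrl.ik(position, orientation): joint angles nearest the present ones, or None.
- get_state(): the state.
- vision.grab_frame(name): name is "side" or "top"; returns (picture, depth): 400x640x3 uint8, blue, green, red; 400x640 float32, m along the optical axis (not along the pixel's ray), 0 where there is no reading.
- vision.camera_info(name): a dict with "mtx" (3x3 intrinsics, pixels), "R" (3x3) and "t" (3): a world point X has camera coordinates R X + t. Camera axes: x right, y down, z forward; pixel columns grow to the right and rows downward; lengths in m; the calibration is good to about 2 mm. A picture is of the moment at which its call begins. camera_info takes no time and is no camera call.
A pose or a line that the arm cannot do raises ctrl.Unreachable and nothing moves.
- ticket.close_job(): hands the job in; it is judged then, once.
Trained networks look in the newest picture that a camera, given by its name, has taken for a name from the list of things; names that differ only in an ending like _2 or _b are one class to them, and where a whole thing is asked for, a point or a joint stands for the part that bears it (a point fixed in the world has none). Each returns a list of dicts, best first, with "p" (0 to 1); they miss things now and then, are a little off and sometimes report something else, mostly with a low value. They report only what shows in the picture. A call takes as long as a camera call. They do not tell look-alikes from the thing itself.
- models.recognise(camera, target): "point" ([column, row] in pixels, amid what is visible of it).
- models.masks_of(camera, target): "mask" (400x640 bool, what is visible of it) and "point" ([column, row] in pixels, amid what is visible of it).
The state is a dict: "time": time; "qpos": joint angles; "qd": joint speeds; "tau": joint torques, N m; "tcp_pos": TCP position; "eef_rot": TCP orientation; "contact_force": force on the tool from outside, world axes, zero at the start; "wrist_torque": the same for the moment, N m; "width": finger opening in m; "gripper_force": force on a finger pad.
Only numpy, scipy, OpenCV 4.12 (cv2) and the standard library are available. Lean on these libraries where they do the work, as an engineer would, in place of code of your own. Each camera call takes 0.05 s, during which the arm holds its last target. There are 200 camera calls.

## Working session

There is one attempt and no reset: what is moved stays moved. The work goes in short steps, each a Python script; the robot and the scene stay as the last script left them, time stands still between calls to the robot, and variables do not carry over. Pictures are saved under pics/ and viewed, at most 10 in all, crops included, and the job is handed in when it is done.

```bash
ls; mkdir -p pics; python3 - <<'E'
from station import ctrl,get_state,vision
import cv2,numpy as np
for n in("side","top"):
    p,d=vision.grab_frame(n);cv2.imwrite(f"pics/{n}0.png",p)
    i=vision.camera_info(n);print(n,i["mtx"].round(1).tolist(),i["R"].round(3).tolist(),i["t"].round(3).tolist(),(-i["R"].T@i["t"]).round(3))
s=get_state();print(s["time"],s["tcp_pos"],s["eef_rot"],ctrl.pinch_z,s["width"])
E
```

```text
pics
side [[473.3, 0.0, 318.5], [0.0, 473.3, 197.0], [0.0, 0.0, 1.0]] [[-0.937, -0.35, 0.009], [-0.262, 0.684, -0.681], [0.232, -0.64, -0.732]] [0.462, 0.268, 1.036] [0.263 0.642 0.937]
top [[437.8, 0.0, 317.4], [0.0, 437.8, 199.6], [0.0, 0.0, 1.0]] [[-0.007, -1.0, 0.005], [-0.977, 0.006, -0.215], [0.215, -0.007, -0.977]] [-0.065, 0.517, 1.288] [ 0.227 -0.059  1.369]
0.1 [ 0.27312636 -0.56161586  0.20670005] [-7.90810158e-04  9.74483747e-01  2.24456593e-01 -1.95870012e-04] -0.0187 0.08523153617155015
```

View pics/side0.png

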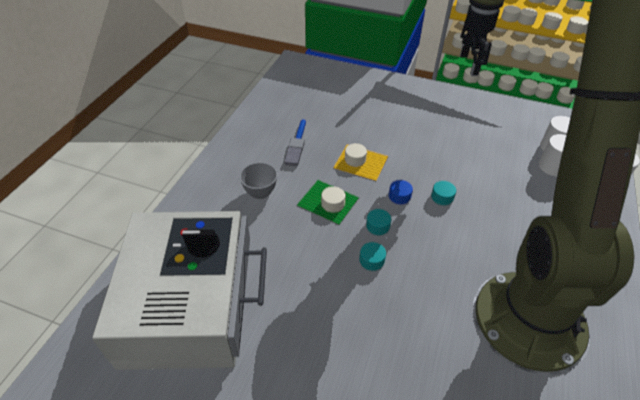

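View pics/top0.png

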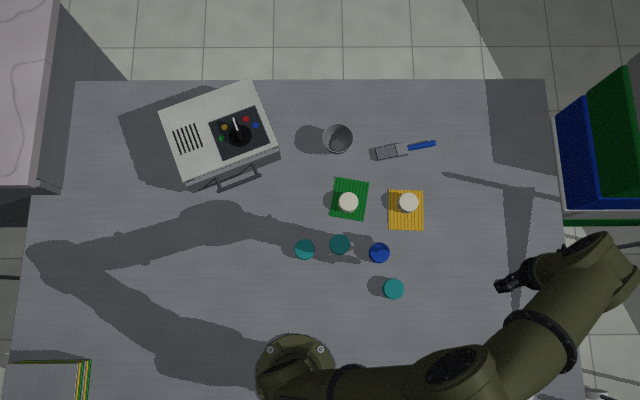

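The cheese on the green mat is at side (333,199) and top (348,202). Look-alikes: the white one on yellow at side (356,155) / top (409,202), turquoise ones at side (378,222), (372,257), (443,192), and blue at (400,190). I choose the white one on the green mat. The green mark is leftmost at top (221,138), so knob angle is about +1.3. The handle is at top (237,178).

```bash
cat >h.py <<'E'
from station import ctrl,get_state,vision,ticket,models
import cv2,numpy as np
def cloud(n):
    p,d=vision.grab_frame(n);i=vision.camera_info(n)
    v,u=np.mgrid[:400,:640];K=i["mtx"]
    c=np.stack([(u-K[0,2])/K[0,0]*d,(v-K[1,2])/K[1,1]*d,d],-1)
    X=(c-i["t"])@i["R"];X[d==0]=np.nan
    return p,X
def ray(n,px):
    i=vision.camera_info(n);d=np.linalg.inv(i["mtx"])@[px[0],px[1],1]
    return -i["R"].T@i["t"],i["R"].T@d
def tri(a,b):
    (o1,d1),(o2,d2)=ray("side",a),ray("top",b)
    s=np.linalg.lstsq(np.c_[d1,-d2],o2-o1,rcond=None)[0]
    p,q=o1+s[0]*d1,o2+s[1]*d2
    return (p+q)/2,np.linalg.norm(p-q)
def proj(n,X):
    i=vision.camera_info(n);c=i["R"]@X+i["t"];c=i["mtx"]@c;return c[:2]/c[2]
E
python3 - <<'E'
from h import *
np.set_printoptions(precision=4,suppress=True)
for n in("top","side"):
    p,X=cloud(n);Z=X[...,2]
    if n=="top":cv2.imwrite("pics/crop0.png",cv2.resize(p[70:225,150:430],None,fx=2.8,fy=2.8,interpolation=cv2.INTER_CUBIC))
    print("==",n)
    for t in["cabinet","drawer_handle","knob_grip","mark_green","mark_yellow","mark_red","mark_blue","mat_green","cheese_green","bowl"]:
        for r in models.masks_of(n,t)[:5 if "cheese" in t else 2]:
            m=r["mask"];P=X[m];P=P[~np.isnan(P[:,0])]
            if not len(P):continue
            zt=np.percentile(P[:,2],95);T=P[P[:,2]>zt-.008]
            print(t,round(r["p"],2),np.array(r["point"]).round(),m.sum(),"med",np.median(P,0),"top",T.mean(0),"mid",(T.min(0)+T.max(0))/2,"ext",np.ptp(T,axis=0),zt)
            if t=="cabinet" and r["p"]>.5:
                Q=P[abs(P[:,2]-np.median(P[:,2]))<.004]
                x=cv2.minAreaRect((Q[:,:2]*1000).astype(np.float32));print("rect",x)
E
```

```text
== top
cabinet 0.59 [219. 135.] 9129 med [0.6902 0.2234 0.139 ] top [0.7157 0.2284 0.1418] mid [0.7198 0.2293 0.1635] ext [0.329  0.3574 0.0521] 0.14547865636498622
rect ((720.0010375976562, 230.6852569580078), (241.97279357910156, 300.0052795410156), 21.92055320739746)
drawer_handle 0.93 [234. 175.] 1567 med [0.5916 0.1883 0.1085] top [0.6006 0.1882 0.1266] mid [0.6009 0.1831 0.1308] ext [0.1158 0.2744 0.02  ] 0.1287325164682638
drawer_handle 0.31 [351. 193.] 1144 med [ 0.5423 -0.1749  0.002 ] top [ 0.5346 -0.1712  0.0041] mid [ 0.53   -0.1701  0.022 ] ext [0.1456 0.1302 0.0445] 0.007735104492077053
knob_grip 0.94 [240. 134.] 402 med [0.6892 0.1578 0.1505] top [0.6927 0.1602 0.1833] mid [0.6937 0.1596 0.1837] ext [0.0559 0.03   0.0118] 0.1856976123730362
mat_green 0.91 [351. 190.] 1116 med [ 0.5392 -0.1742  0.002 ] top [ 0.5336 -0.1707  0.0036] mid [ 0.5316 -0.1686  0.0213] ext [0.1425 0.1273 0.0435] 0.007488550709806621
mat_green 0.26 [400. 148.] 607 med [ 0.6928 -0.3313  0.0168] top [ 0.6918 -0.3406  0.0183] mid [ 0.6901 -0.3564  0.02  ] ext [0.0635 0.1939 0.0116] 0.02225364102489
[... 2762 characters left out ...]
6] 0.042978570297345906
cheese_green 0.8 [378. 223.] 587 med [ 0.3816 -0.1235  0.0363] top [ 0.3822 -0.1327  0.0375] mid [ 0.3823 -0.1351  0.0379] ext [0.0599 0.063  0.0113] 0.03990798855570616
cheese_green 0.69 [372. 256.] 595 med [ 0.3658 -0.0153  0.0365] top [ 0.3668 -0.0248  0.0374] mid [ 0.3668 -0.0266  0.0374] ext [0.0576 0.0646 0.0106] 0.04001739491673951
cheese_green 0.67 [442. 192.] 516 med [ 0.2476 -0.2809  0.0361] top [ 0.2474 -0.2923  0.0376] mid [ 0.2477 -0.2941  0.0379] ext [0.0599 0.0623 0.0112] 0.040359178922383915
bowl 0.61 [254. 177.] 1104 med [ 0.72   -0.1523  0.048 ] top [ 0.7149 -0.1363  0.069 ] mid [ 0.7126 -0.1352  0.0706] ext [0.0983 0.1023 0.0141] 0.07154489137277571
```

View pics/crop0.png

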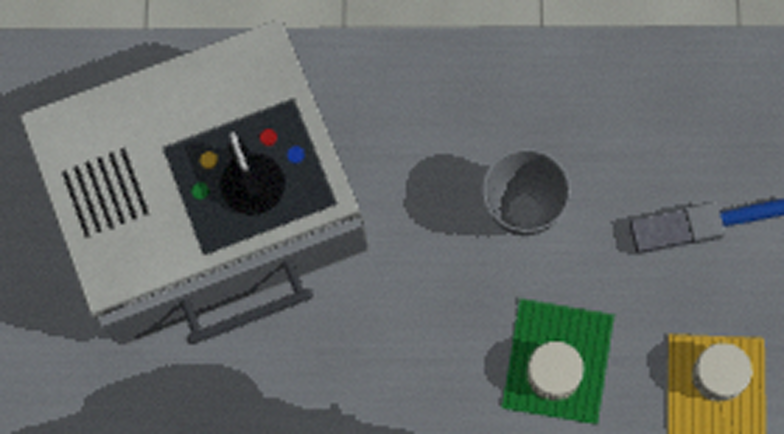

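The crop confirms the white cheese on the green mat. Crop marks: green (200,190), yellow (208,160), red (268,137), blue (295,154). Next I measure the handle and the knob in the cabinet frame and check the IK.

```bash
cat >>h.py <<'E'
from scipy.spatial.transform import Rotation as Ro
YAW=np.deg2rad(21.84);C=np.array([.720,.230])
EX=np.array([np.cos(YAW),np.sin(YAW)]);EY=np.array([-EX[1],EX[0]])
def W(x,y,z):return np.r_[C+x*EX+y*EY,z]
def L(P):
    q=np.asarray(P)[...,:2]-C;return np.stack([q@EX,q@EY,np.asarray(P)[...,2]],-1)
def quat(dyaw=0,half=0):  # tool down, tool y along cabinet +-y, turned by dyaw
    r=Ro.from_euler("z",YAW+dyaw+half*np.pi)*Ro.from_euler("x",np.pi)
    q=r.as_quat();return np.r_[q[3],q[:3]]
E
python3 - <<'E'
from h import *
np.set_printoptions(precision=4,suppress=True)
for n in("top","side"):
    p,X=cloud(n);l=L(X);f=(abs(l[...,1])<.16)
    s=f&(l[...,0]>-.25)&(l[...,0]<-.155)&(l[...,2]>.09)&(l[...,2]<.125)&(abs(l[...,1])<.06)
    a=l[s];print(n,"bar",s.sum(),a.mean(0),np.percentile(a,[5,95],axis=0),"slope",np.polyfit(a[:,1],a[:,0],1))
    s=f&(l[...,0]>-.16)&(l[...,0]<-.11)&(l[...,2]>.12)&(l[...,2]<.134)
    a=l[s];print("plate top",s.sum(),np.percentile(a,[2,50,98],axis=0))
    s=f&(l[...,0]>-.12)&(l[...,2]>.178)&(l[...,2]<.2)
    a=l[s];print("knob bar",a.mean(0),np.percentile(a,[2,98],axis=0))
    hsv=cv2.cvtColor(p,cv2.COLOR_BGR2HSV)
    g=f&(abs(l[...,0])<.12)&(abs(l[...,1])<.13)&(hsv[...,1]>120)&(hsv[...,2]>60)&(l[...,2]>.13)
    for nm,lo,hi in(("r",0,6),("y",12,32),("g",45,85),("b",100,130)):
        s=g&(hsv[...,0]>=lo)&(hsv[...,0]<=hi)
        if s.sum():print(nm,s.sum(),np.median(l[s],0))
q0=np.array(get_state()["qpos"])
for h in(0,1):
  for nm,P,d in(("cheese",[.5145,-.1637,.006],0),("hook",W(-.15,0,.08),0),("hookout",W(-.27,0,.08),0),("place",W(-.185,0,.07),0),("push",W(-.32,0,.08),0),("knob",W(-.053,-.055,.153),0),("knobend",W(-.053,-.055,.153),1.35),("hi",W(-.053,-.055,.26),1.35)):
    r=ctrl.ik(np.array(P),quat(d,h));print(h,nm,r if r is None else np.array(r))
E
```

```text
top bar 188 [-0.1733  0.0008  0.1105] [[-0.18   -0.0567  0.1067]
 [-0.1602  0.0569  0.1147]] slope [ 0.0068 -0.1733]
plate top 469 [[-0.1327 -0.1427  0.1205]
 [-0.1264  0.0066  0.126 ]
 [-0.1167  0.1424  0.1331]]
knob bar [-0.0491 -0.0547  0.1829] [[-0.0786 -0.062   0.1792]
 [-0.0167 -0.0469  0.1868]]
r 17 [-0.0065 -0.0875  0.1421]
y 31 [-0.0065 -0.0205  0.1433]
g 26 [-0.0369  0.0004  0.1427]
b 36 [-0.0351 -0.1083  0.1416]
side bar 334 [-0.1735  0.0014  0.1128] [[-0.1804 -0.0566  0.109 ]
 [-0.1594  0.0581  0.116 ]] slope [-0.0149 -0.1735]
plate top 838 [[-0.1332 -0.1412  0.1213]
 [-0.1274  0.027   0.1278]
 [-0.1183  0.1486  0.1315]]
knob bar [-0.0481 -0.0534  0.1841] [[-0.0791 -0.0628  0.1786]
 [-0.0178 -0.0463  0.1884]]
r 6 [-0.0018 -0.0882  0.145 ]
y 72 [-0.0078 -0.0204  0.1441]
g 63 [-0.0374 -0.0006  0.144 ]
b 66 [-0.0374 -0.108   0.1438]
0 cheese [ 0.4287  0.6314 -0.2539  1.9587  0.2722  0.584  -1.1961]
0 hook [-0.011   0.6399 -0.5253  1.7137  0.3939  0.8949 -1.8903]
0 hookout [ 0.0764  0.4959 -0.5736  2.0243  0.3972  0.7308 -1.9327]
0 place [ 0.003   0.6075 -0.5221  1.8185  0.3993  0.8216 -1.9077]
0 push [ 0.1164  0.4373 -0.5969  2.1438  0.3947  0.6673 -1.9413]
0 knob [ 0.0006  0.7133 -0.5131  1.3192  0.3521  1.1983 -1.7247]
0 knobend [ 0.1328  0.7774 -0.8102  1.3171  0.5595  1.2775 -0.5288]
0 hi [ 0.164   0.7452 -0.9702  1.1385  0.5943  1.5307 -0.5232]
1 cheese [ 0.7789  0.7542 -0.8364  1.9543  0.7893  0.7979  1.4385]
1 hook [ 0.2518  0.8001 -1.0503  1.7103  0.7713  1.1038  0.9089]
1 hookout [ 0.2825  0.5845 -0.9137  2.022   0.6266  0.8407  0.9603]
1 place [ 0.2672  0.7557 -1.0183  1.8153  0.7561  1.0176  0.8912]
1 push [ 0.3655  0.5462 -0.999   2.1412  0.6561  0.7982  0.899 ]
1 knob [ 0.245   0.8884 -1.1383  1.3154  0.7941  1.4147  1.1013]
1 knobend [-0.7457  0.9297  1.1503  1.3314 -0.8379  1.3938 -2.6051]
1 hi [-0.7138  0.8345  1.1506  1.1539 -0.743   1.5664 -2.7073]
```

```bash
cat >>h.py <<'E'
def st(tag=""):
    s=get_state();print(tag,"t",round(s["time"],2),"L",L(s["tcp_pos"]).round(4),"F",np.round(s["contact_force"],1),"w",round(s["width"],4),"gf",round(float(np.max(s["gripper_force"])),1));return s
def fx():
    s=get_state();return float(np.array(s["contact_force"])[:2]@EX)
E
python3 - <<'E'
from h import *
ctrl.close_gripper(20)
ctrl.movep(W(-.150,0,.23),quat());st("above")
ctrl.movel(W(-.150,0,.135),max_speed=.15);st()
ctrl.movel(W(-.150,0,.085),max_speed=.06);st("in")
x=-.150
ctrl.movel(W(-.265,0,.085),max_speed=.08);st("pulled")
x=-.265
while x>-.300 and abs(fx())<25:
    x-=.003;ctrl.movel(W(x,0,.085),max_speed=.05);print(round(x,3),round(fx(),1))
st("stop")
p,X=cloud("top");cv2.imwrite("pics/pull.png",p[70:300,100:420])
l=L(X);s=(abs(l[...,1])<.14)&(l[...,0]<-.2)&(l[...,0]>-.28)&(l[...,2]>.12)&(l[...,2]<.134)
print("plate",np.percentile(l[s],[2,50,98],axis=0).round(4))
E
```

```text
above t 4.88 L [-0.1501 -0.0012  0.2298] F [ 0.2 -0.4 -0. ] w 0.0 gf 0.0
 t 5.66 L [-1.494e-01  1.000e-04  1.358e-01] F [ 0.6 -0.3  0.8] w 0.0 gf 0.0
in t 6.64 L [-1.497e-01  1.000e-04  8.530e-02] F [ 1.   0.3 -0.2] w 0.0002 gf 0.0
pulled t 8.22 L [-0.2648 -0.      0.0849] F [ 0.3 -0.2  2.8] w -0.0001 gf 0.8
-0.268 -0.1
-0.271 0.4
-0.274 -0.5
-0.277 0.5
-0.28 5.3
-0.283 9.4
-0.286 13.1
-0.289 13.1
-0.292 15.0
-0.295 12.4
-0.298 9.6
-0.301 9.1
stop t 11.22 L [-0.2931  0.0013  0.0887] F [ 8.7  2.6 23.6] w 0.0002 gf 11.5
plate [[-0.2494 -0.138   0.1206]
 [-0.2439 -0.0821  0.1257]
 [-0.2373  0.1385  0.131 ]]
```

```bash
python3 - <<'E'
from h import *
ctrl.movel(W(-.275,0,.085),max_speed=.05);st("free")
ctrl.movel(W(-.275,0,.2),max_speed=.15)
p,X=cloud("side");l=L(X)
s=(abs(l[...,1])<.05)&(l[...,0]<-.27)&(l[...,0]>-.32)&(l[...,2]>.1)&(l[...,2]<.12)
if s.sum():print("bar",l[s].mean(0).round(4))
s=(abs(l[...,1])<.13)&(l[...,0]<-.13)&(l[...,0]>-.23)&(l[...,2]>.03)&(l[...,2]<.09)
print("tray z",s.sum(),np.median(l[s],0).round(4))
ctrl.ungrasp()
c=np.array([.5145,-.1637])
ctrl.movep(np.r_[c,.12],quat());st("above")
ctrl.movel(np.r_[c,.006],max_speed=.1);st("down")
ctrl.close_gripper(30);st("grip")
ctrl.movel(np.r_[c,.05],max_speed=.06);s=st("lift");print(s["tcp_pos"])
p,d=vision.grab_frame("side");cv2.imwrite("pics/grip.png",p[100:400,80:480])
E
```

```text
free t 11.94 L [-0.2701  0.0012  0.0886] F [ 1.1  1.  31. ] w 0.0002 gf 15.5
bar [-0.2725  0.0004  0.1134]
tray z 4009 [-0.1719  0.0077  0.0615]
above t 14.86 L [-0.3359 -0.2874  0.1206] F [ 0.9 -0.3 -0.2] w 0.0855 gf 0.0
down t 16.15 L [-0.3368 -0.2892  0.0066] F [-0.7  1.2  0.1] w 0.0854 gf 0.0
grip t 16.53 L [-0.337  -0.2893  0.0069] F [-2.1 -0.5  6. ] w 0.0595 gf 30.6
lift t 17.42 L [-0.3375 -0.289   0.0498] F [-0.7 -0.  -1.8] w 0.0592 gf 32.5
[ 0.51423655 -0.16377054  0.04977165]
```

View pics/grip.png

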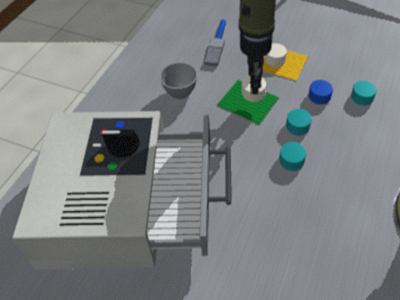

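The cheese is lifted and the drawer looks open, but I distrust the bar reading. I'll re-measure the handle and plate now.

```bash
python3 - <<'E'
from h import *
for n in("top","side"):
    p,X=cloud(n);l=L(X);print(n)
    cv2.imwrite(f"pics/open_{n}.png",cv2.resize(p[100:230,150:300] if n=="top" else p[200:380,170:360],None,fx=4,fy=3.3))
    for y0 in(-.04,-.02,0,.02,.04):
        s=(abs(l[...,1]-y0)<.008)&(l[...,0]<-.255)&(l[...,0]>-.33)&(l[...,2]>.095)&(l[...,2]<.12)
        if s.sum():print("bar",y0,s.sum(),l[s].mean(0).round(4),np.percentile(l[s][:,0],[5,95]).round(4))
    s=(abs(l[...,1])<.14)&(l[...,0]<-.2)&(l[...,0]>-.27)&(l[...,2]>.12)&(l[...,2]<.134)
    print("plate",np.percentile(l[s],[2,50,98],axis=0)[:,0].round(4))
E
```

```text
top
bar -0.04 23 [-0.2699 -0.0396  0.1106] [-0.2739 -0.2646]
bar -0.02 22 [-0.2696 -0.0201  0.1109] [-0.2747 -0.2643]
bar 0 23 [-2.700e-01  1.000e-04  1.116e-01] [-0.2745 -0.2642]
bar 0.02 23 [-0.2698  0.0199  0.1111] [-0.2744 -0.2646]
bar 0.04 23 [-0.2701  0.0404  0.1111] [-0.2745 -0.2642]
plate [-0.2274 -0.2219 -0.215 ]
side
bar -0.04 38 [-0.2699 -0.0401  0.1131] [-0.2749 -0.2643]
bar -0.02 38 [-0.2696 -0.0202  0.1129] [-0.2748 -0.2642]
bar 0 40 [-0.2695  0.0009  0.1129] [-0.2745 -0.2641]
bar 0.02 37 [-0.2693  0.0208  0.1128] [-0.2743 -0.264 ]
bar 0.04 36 [-0.2699  0.0397  0.1129] [-0.2741 -0.2659]
plate [-0.2279 -0.2223 -0.2162]
```

View pics/open_side.png

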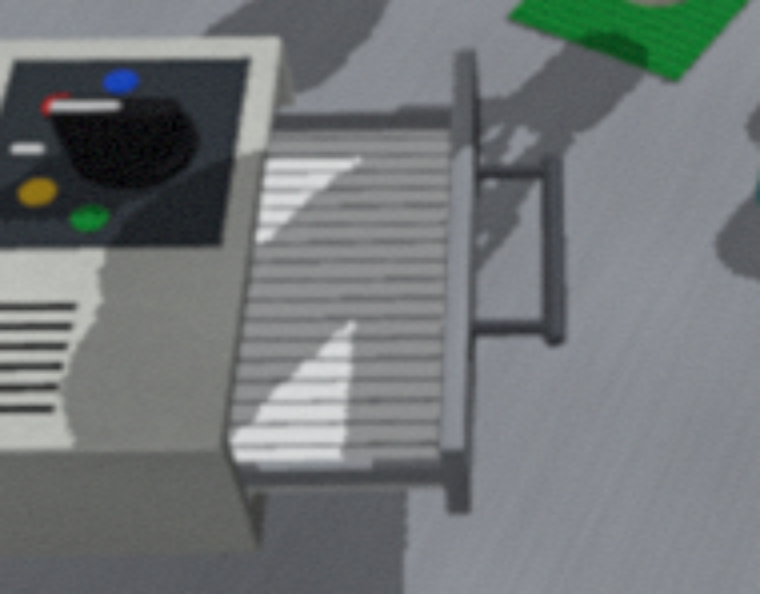

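The drawer reached its stop (plate at -0.249), but my retreat dragged it back: the bar is now at -0.270 and should be at -0.292. I'll set the cheese back on its mat, pull again with shallower fingers, then re-grasp.

```bash
cat >>h.py <<'E'
def drawer(n="side"):
    p,X=cloud(n);l=L(X)
    s=(abs(l[...,1])<.13)&(l[...,0]<-.11)&(l[...,0]>-.27)&(l[...,2]>.121)&(l[...,2]<.133)
    b=(abs(l[...,1])<.05)&(l[...,0]<-.155)&(l[...,0]>-.33)&(l[...,2]>.107)&(l[...,2]<.12)
    return "plate %.4f bar %.4f n %d"%(np.median(l[s][:,0]),np.median(l[b][:,0]),b.sum())
E
python3 - <<'E'
from h import *
c=np.array([.5145,-.1637])
ctrl.movel(np.r_[c,.0072],max_speed=.06);st("setdown")
ctrl.ungrasp();ctrl.movel(np.r_[c,.12],max_speed=.2)
ctrl.close_gripper(20)
ctrl.movep(W(-.2465,0,.17),quat())
ctrl.movel(W(-.2465,0,.125),max_speed=.1);ctrl.movel(W(-.2465,0,.095),max_speed=.05);st("in")
x=-.27;ctrl.movel(W(x,0,.095),max_speed=.08);st()
while x>-.290 and fx()<10:
    x-=.003;ctrl.movel(W(x,0,.095),max_speed=.06);print(round(x,3),round(fx(),1))
st("stop");print(drawer())
E
```

```text
setdown t 18.43 L [-0.3379 -0.2886  0.007 ] F [-3.4 -0.6  4.9] w 0.0585 gf 33.4
in t 22.82 L [-2.464e-01  1.000e-04  9.500e-02] F [-0.   0.6 -0.4] w 0.0 gf 0.0
 t 23.27 L [-2.697e-01 -2.000e-04  9.540e-02] F [ 0.9  0.5 -0.6] w -0.0 gf 0.0
-0.273 0.6
-0.276 0.2
-0.279 0.2
-0.282 0.4
-0.285 -0.2
-0.288 -0.4
-0.291 0.2
stop t 25.02 L [-0.2912 -0.      0.095 ] F [0.1 0.3 0.9] w -0.0003 gf 0.0
plate -0.2222 bar -0.2686 n 246
```

```bash
python3 - <<'E'
from h import *
st();print(drawer(),drawer("top"))
p,d=vision.grab_frame("side");a=cv2.resize(p[170:350,180:330],None,fx=3,fy=3)
p,d=vision.grab_frame("top");b=cv2.resize(p[100:280,170:280],None,fx=3,fy=3)
cv2.imwrite("pics/hook.png",np.hstack([a,b]))
E
```

```text
t 25.07 L [-0.2911 -0.      0.095 ] F [-0.  -1.1 -0.9] w -0.0001 gf 0.0
plate -0.2222 bar -0.2686 n 248 plate -0.2211 bar nan n 0
  return _methods._mean(a, axis=axis, dtype=dtype,
  ret = ret.dtype.type(ret / rcount)
```

View pics/hook.png

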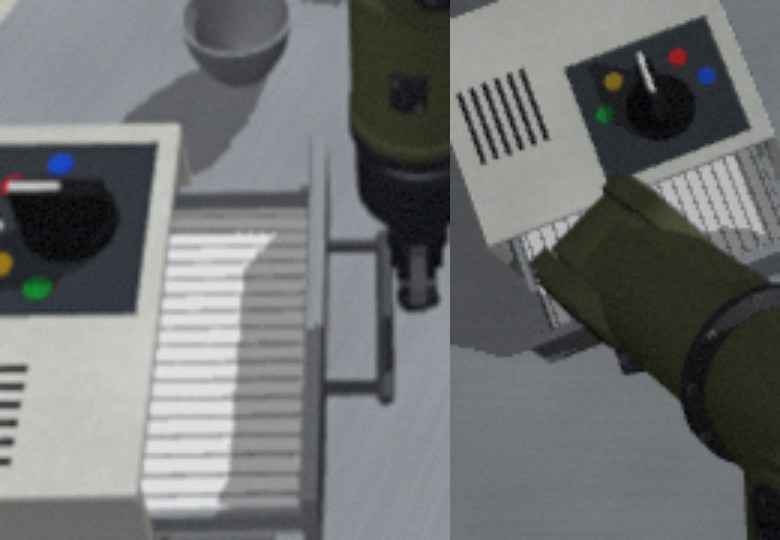

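The closed fingers stand in front of the bar, so they passed over it. I'll measure where the tips really are.

```bash
python3 - <<'E'
from h import *
p,X=cloud("side");l=L(X);v=l[100:300,240:340].reshape(-1,3)
s=(v[:,0]<-.275)&(v[:,0]>-.33)&(abs(v[:,1])<.06)&(v[:,2]>.04)
v=v[s]
for z in np.arange(.06,.2,.006):
    q=v[abs(v[:,2]-z)<.003]
    if len(q):print(round(z,3),len(q),q.min(0).round(3),q.max(0).round(3))
print(Ro.from_quat(np.roll(get_state()["eef_rot"],-1)).as_matrix().round(3).tolist())
E
```

```text
0.108 4 [-0.276  0.049  0.108] [-0.276  0.057  0.11 ]
0.114 1 [-0.276  0.057  0.112] [-0.276  0.057  0.112]
0.12 2 [-0.299  0.005  0.122] [-0.283  0.005  0.122]
0.126 7 [-0.301  0.005  0.123] [-0.281  0.012  0.129]
0.132 8 [-0.297  0.01   0.129] [-0.285  0.013  0.135]
0.138 1 [-0.287  0.014  0.136] [-0.287  0.014  0.136]
0.162 1 [-0.279  0.01   0.165] [-0.279  0.01   0.165]
0.168 12 [-0.304  0.007  0.165] [-0.279  0.013  0.171]
0.174 13 [-0.302  0.01   0.172] [-0.278  0.027  0.177]
0.18 9 [-0.302  0.013  0.178] [-0.28   0.015  0.182]
0.186 15 [-0.307  0.014  0.184] [-0.277  0.016  0.189]
0.192 10 [-0.307  0.014  0.189] [-0.277  0.017  0.194]
0.198 11 [-0.307  0.015  0.195] [-0.277  0.017  0.2  ]
[[0.928, 0.372, 0.0], [0.372, -0.928, 0.0], [0.0, -0.0, -1.0]]
```

```bash
python3 - <<'E'
from h import *
t=W(-.291,0,.095);print("tcp px",proj("side",t),"+26mm",proj("side",t+[0,0,.026]))
p,X=cloud("side");l=L(X)
for r in range(240,276,3):print(r,[None if np.isnan(l[r,c,0]) else l[r,c].round(3).tolist() for c in(314,319,324)])
E
```

```text
tcp px [317.90269853 277.4609505 ] +26mm [318.00768329 270.4310185 ]
240 [[-0.282, 0.034, 0.267], [-0.291, 0.037, 0.27], [-0.3, 0.036, 0.269]]
243 [[-0.282, 0.034, 0.259], [-0.291, 0.036, 0.26], [-0.3, 0.035, 0.26]]
246 [[-0.282, 0.035, 0.251], [-0.291, 0.036, 0.252], [-0.3, 0.034, 0.249]]
249 [[-0.282, 0.035, 0.241], [-0.291, 0.035, 0.242], [-0.3, 0.036, 0.242]]
252 [[-0.282, 0.037, 0.235], [-0.291, 0.036, 0.233], [-0.3, 0.036, 0.234]]
255 [[-0.282, 0.04, 0.23], [-0.291, 0.037, 0.225], [-0.3, 0.04, 0.23]]
258 [[-0.282, 0.015, 0.186], [-0.291, 0.042, 0.224], [-0.302, 0.014, 0.184]]
261 [[-0.282, 0.014, 0.175], [-0.291, 0.046, 0.22], [-0.302, 0.015, 0.175]]
264 [[-0.282, 0.043, 0.206], [-0.291, 0.051, 0.217], [-0.3, 0.044, 0.207]]
267 [[-0.282, 0.056, 0.214], [-0.291, 0.057, 0.216], [-0.3, 0.056, 0.214]]
270 [[-0.281, 0.06, 0.211], [-0.291, 0.059, 0.209], [-0.3, 0.059, 0.21]]
273 [[-0.284, -0.071, 0.006], [-0.293, 0.011, 0.127], [-0.308, -0.076, -0.002]]
```

The visible tip is about 25 mm above the reported TCP, which also explains the first slip over the bar. I'll touch the bare bench lightly with shut and open fingers to calibrate this.

```bash
python3 - <<'E'
from h import *
ctrl.movel(W(-.31,0,.14),max_speed=.15)
ctrl.movel(W(-.31,-.19,.10),max_speed=.25)
ctrl.movel(W(-.31,-.19,.012),max_speed=.15)
def touch(z):
    while z>-.04:
        ctrl.movel(W(-.31,-.19,z),max_speed=.06);s=get_state();f=s["contact_force"][2]
        if f>4:break
        z-=.003
    print("touch cmd",round(z,4),"actual",round(s["tcp_pos"][2],4),"F",round(f,1));return z
z=touch(.006)
ctrl.movel(W(-.31,-.19,.02),max_speed=.15)
ctrl.ungrasp();st()
z=touch(.004)
ctrl.movel(W(-.31,-.19,.03),max_speed=.15);st()
E
```

```text
touch cmd -0.024 actual -0.0237 F 6.3
 t 31.48 L [-0.31 -0.19  0.02] F [-0.4  0.1 -0.4] w 0.0854 gf 0.0
touch cmd -0.038 actual -0.0369 F 15.9
 t 35.99 L [-0.3104 -0.1902  0.0295] F [-0.3  0.9  0.3] w 0.0854 gf 0.0
```

Confirmed: the true tips are 23.5 mm behind the reported TCP when shut and 36.5 mm when open. I'll correct all heights for this, pull again, then pick and place.

```bash
sed -i 's/^def W(x,y,z):.*/def W(x,y,z):return np.r_[C+x*EX+y*EY,z-.0235]  # z = true tip height/' h.py
python3 - <<'E'
from h import *
ctrl.movel(W(-.31,-.19,.10),max_speed=.3)
ctrl.close_gripper(20)
ctrl.movep(W(-.2465,0,.145),quat())
ctrl.movel(W(-.2465,0,.085),max_speed=.12);st("in")
x=-.270;ctrl.movel(W(x,0,.085),max_speed=.08);print(fx())
while x>-.290 and fx()<12:
    x-=.003;ctrl.movel(W(x,0,.085),max_speed=.08);print(round(x,3),round(fx(),1))
st("stop")
a=L(get_state()["tcp_pos"])[0]
ctrl.movel(W(a+.005,0,.085),max_speed=.05);st("free")
print(drawer())
p,X=cloud("side")
for s in[(np.hypot(X[...,0]-.5145,X[...,1]+.1637)<.05)&(X[...,2]>.033)&(X[...,2]<.046)]:
    m=X[s];print("cheese",s.sum(),m.min(0),m.max(0),(m.min(0)+m.max(0))/2)
E
```

```text
in t 38.55 L [-0.2464 -0.0005  0.0616] F [0.1 0.7 0. ] w -0.0002 gf 0.0
-0.01722948020396685
-0.273 -0.1
-0.276 4.3
-0.279 12.8
stop t 39.74 L [-2.75e-01  2.00e-04  6.21e-02] F [12.5  3.4 -8.1] w 0.0001 gf 6.2
free t 40.08 L [-2.708e-01  1.000e-04  6.120e-02] F [0.2 0.  0.4] w 0.0003 gf 0.0
plate -0.2440 bar -0.2918 n 215
cheese 240 [ 0.48309679 -0.1958247   0.0332315 ] [ 0.53070321 -0.13287159  0.0453838 ] [ 0.5069     -0.16434815  0.03930765]
```

The drawer is at its stop (bar -0.2918) and the cheese hasn't moved. Now pick and place.

```bash
cat > pp.py <<'E'
from h import *
c=np.array([.5145,-.1637]);T=lambda z:np.r_[c,z-.0235]
ctrl.movel(W(-.2705,0,.15),max_speed=.2)
ctrl.ungrasp()
ctrl.movep(T(.075),quat())
ctrl.movel(T(.006),max_speed=.12);st("down")
ctrl.close_gripper(30);st("grip")
z0=get_state()["tcp_pos"][2]+.0235
ctrl.movel(T(.17),max_speed=.2);s=st("lift")
assert s["width"]>.05
ctrl.movep(W(-.182,0,.17),quat());st("over")
ctrl.movel(W(-.182,0,z0+.064),max_speed=.12);st()
z=z0+.064
f0=get_state()["contact_force"][2]
while z>z0+.054:
    z-=.002;ctrl.movel(W(-.182,0,z),max_speed=.04);f=get_state()["contact_force"][2]-f0
    if f>2.5:break
print("z-z0",round(z-z0,4),"f",round(f,1));st("placed")
p,d=vision.grab_frame("side");cv2.imwrite("pics/place.png",p[150:370,160:400])
E
python3 pp.py
```

```text
down t 43.33 L [-0.3365 -0.2886 -0.017 ] F [-0.2  0.5  1. ] w 0.0855 gf 0.0
grip t 43.67 L [-0.3367 -0.2893 -0.0165] F [-0.6  0.   5.8] w 0.0605 gf 32.4
lift t 44.64 L [-0.3381 -0.2888  0.1454] F [-0.3  0.4 -1.9] w 0.0611 gf 32.8
over t 45.88 L [-0.1825 -0.0019  0.1459] F [ 0.3 -1.1 -1.8] w 0.0604 gf 32.8
 t 46.86 L [-0.1815  0.      0.0481] F [-0.1  0.7 -0.8] w 0.0608 gf 32.8
z-z0 0.056 f 5.6
placed t 47.86 L [-1.806e-01  1.000e-04  4.050e-02] F [0.5 1.  4.9] w 0.0608 gf 33.5
```

View pics/place.png

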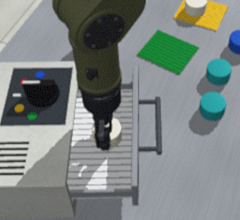

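The cheese is flat on the tray, at crop (112,130). Next: release, push the drawer shut, and check.

```bash
python3 - <<'E'
from h import *
ctrl.ungrasp()
ctrl.movel(W(-.181,0,.175),max_speed=.2)
ctrl.close_gripper(20)
ctrl.movep(W(-.322,0,.15),quat())
ctrl.movel(W(-.322,0,.088),max_speed=.15);st("pre")
ctrl.movel(W(-.192,0,.088),max_speed=.09);st("pushed")
x=-.192
while x<-.175 and fx()>-15:
    x+=.003;ctrl.movel(W(x,0,.088),max_speed=.06);print(round(x,3),round(fx(),1))
st("end")
ctrl.movel(W(L(get_state()["tcp_pos"])[0]-.015,0,.088),max_speed=.1)
ctrl.movel(W(-.21,0,.16),max_speed=.2)
print(drawer());st()
E
```

```text
pre t 50.95 L [-0.3212  0.0006  0.0647] F [-0.3 -0.7  0.2] w -0.0001 gf 0.0
pushed t 52.54 L [-1.922e-01  1.000e-04  6.460e-02] F [-0.8 -0.1 -0.7] w 0.0003 gf 0.0
-0.189 -0.1
-0.186 -7.9
-0.183 -17.4
end t 53.29 L [-0.189  -0.0002  0.0639] F [-16.1  -6.4  11.9] w -0.0005 gf 8.9
plate -0.1250 bar -0.1727 n 234
 t 54.21 L [-0.2098 -0.0003  0.1361] F [ 0.3 -0.4 -0.2] w 0.0002 gf 0.0
```

The drawer is shut (bar -0.1727). Now the knob to +1.3.

```bash
python3 - <<'E'
from h import *
ctrl.ungrasp()
K=(-.052,-.0545)
ctrl.movep(W(*K,.20),quat());st("above")
ctrl.movel(W(*K,.155),max_speed=.12)
ctrl.close_gripper(40);st("grip")
for a in np.linspace(0,1.32,5)[1:]:
    ctrl.movep(W(*K,.155),quat(a))
s=st("turned");print("Tz",np.round(s["wrist_torque"],2))
ctrl.ungrasp()
ctrl.movel(W(*K,.215),max_speed=.15);st("off")
ctrl.movel(W(-.25,-.12,.215),max_speed=.3)
p,d=vision.grab_frame("top");st()
p2,d=vision.grab_frame("side")
cv2.imwrite("pics/knob.png",np.hstack([cv2.resize(p[70:220,140:290],(400,400),interpolation=cv2.INTER_CUBIC),cv2.resize(p2[200:350,90:240],(400,400),interpolation=cv2.INTER_CUBIC)]))
for n in("top","side"):
    p,X=cloud(n);l=L(X);s=(abs(l[...,0]+.052)<.06)&(abs(l[...,1]+.0545)<.06)&(l[...,2]>.176)&(l[...,2]<.192)
    q=l[s][:,:2];w,v=np.linalg.eigh(np.cov(q.T));e=v[:,1];m=q.mean(0)-K;e=e*np.sign(e@m)
    print(n,len(q),"angle",np.arctan2(e[1],e[0]),"mean",m)
E
```

```text
above t 55.72 L [-0.0529 -0.0536  0.1758] F [-0.8  0.3 -0.8] w 0.0854 gf 0.0
grip t 56.88 L [-0.0519 -0.0546  0.1318] F [ 0.3 -0.2  2.7] w 0.0151 gf 41.2
turned t 58.4 L [-0.0519 -0.0547  0.1318] F [-0.9 -1.8  5.2] w 0.0151 gf 41.7
Tz [-0.4   0.24 -0.11]
off t 59.63 L [-0.0522 -0.0546  0.1911] F [-0.2  0.4  0.3] w 0.0854 gf 0.0
 t 60.52 L [-0.2487 -0.1193  0.1914] F [-0.4  0.9  0.4] w 0.0853 gf 0.0
top 61 angle 1.28749289387195 mean [0.00478615 0.01974682]
side 247 angle 1.2958419886107981 mean [0.00013064 0.00687914]
```

View pics/knob.png

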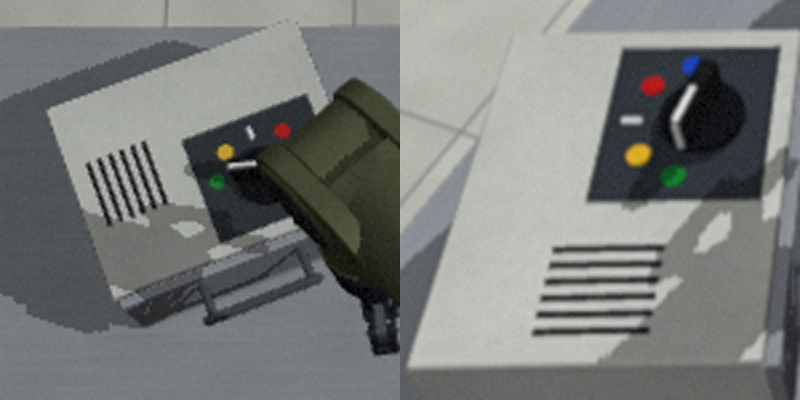

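In the side view (right) the pointer's white end face at (678,135) aims at the green mark (672,176), and the measured angle is about 1.29. I'll recheck the drawer, then hand in.

```bash
python3 - <<'E'
from h import *
print(drawer());st()
print(ticket.close_job())
E
```

```text
plate -0.1250 bar -0.1727 n 237
 t 60.73 L [-0.249  -0.119   0.1913] F [-0.1  0.5  0.1] w 0.0853 gf 0.0
the job is handed in; nothing more can be done
None
```

The job is handed in at 60.7 s of the 72 s limit: the cheese is flat on the tray, the drawer is shut and the knob is at the green mark (about 1.29 rad against 1.3); on the first pull the drawer slid back 22 mm, so I set the cheese back on its mat, pulled the drawer to its stop again and re-picked the cheese.

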